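Clamp the tile press and hold its die plate on the balance

ROBOT

A 6-joint arm with a two-finger parallel gripper is mounted at the origin on the work surface. World frame = base frame: x ahead of the robot, y to its left, z up, the work surface at z = 0. Lengths are in m, angles in rad, forces in N, time in s.
With the tool pointing down it reaches from about 0.375 to 0.925 m from the base axis. Payload 5.7 kg.
Tool frame: the origin (TCP) lies on the centre line of the jaws, within the pads' length; the fingertips stand 25 mm ahead of it and the grasp point (between the pads) lies 6 mm ahead of it; z points along the fingers, x is the direction in which the jaws open and shut, and the axes are right-handed (so a half turn about z gives the same grasp; the last joint's range is limited). The gripper opens to 85 mm and grips with 20 to 120 N. Pads are 22 mm wide; open, the fingers measure 114 mm over their backs; the gripper's body (76 mm by 85 mm) begins 54 mm behind the grasp point. The pads swing forward as they close: fully open they stand 13 mm farther back than shut.
Start: joints at [-1.307, 0.359, 1.51, -0, 1.272, -0.115], TCP at [0.222, -0.557, 0.256] pointing down, gripper open.
Joint ranges: [-2.97, 2.97], [-1.01, 2.36], [0.21, 2.38], [-0.96, 4.11], [0.2, 2.71], [-2.98, 2.98]. Speed limits (rad/s): [2.39, 2.39, 3.14, 3.14, 3.14, 3.14].

INTERFACE

Orientations are given as a unit quaternion [w, x, y, z].
In Python, from station import robot gives the robot as it stands.
- The arm moves only by the tool play_rows, never from a script. Its argument "rows" is a list of rows, each an object with "travel": the shift along the tool's x, y, z in m, a list of three; "turn": the turn, a rotation vector about the tool's x, y, z in degrees, a list of three. In form: [{"travel": [dx, dy, dz], "turn": [wx, wy, wz]}, ...]. A call has 1 to 12 rows; each row shifts and turns the commanded pose from where the row before left it, along the tool's axes as they then stand; what a row does not reach is not made up. A row lasts 1/12 s, in which the tool goes at most 41.7 mm and 7.16 degrees, less where a joint would pass 70% of its speed; a pose out of reach is approached as far as the arm can. A call is refused whole if a number of a shift passes 0.0417 or a number of a turn 7.16, either way. A call with a gripper value outside its range is refused whole. "grip" is the gripper's target within -1 to 1 (shut at 1, half-way at 0, fully open at -1), set as the call begins (left out, the last holds). The fingers move at their own pace and stop on an object; "squeeze" is the grip in N (left out, the last holds). Time passes only in rows, so rows that do not move let the fingers close. It gives the time, the measured TCP pose, the force and the opening at its end, in the units of the state.
- robot.get_obs(): the state, without advancing time (a new reading comes with each control period).
- robot.read_camera(name): name is "scene" or "top" or "wrist"; returns the picture (400x640x3 uint8, blue, green, red); there is no depth.
- robot.camera_model(name): a dict with "fx", "fy", "cx", "cy" (pixels), "distortion" ([k1, k2, p1, p2, k3] as OpenCV has them; the pictures are not rectified), "pose" (4x4, takes a point from camera to world coordinates). Camera axes: x right, y up, looking along -z (the intrinsics and any distortion apply to the point x, -y, -z); pixel columns grow to the right and rows downward; lengths in m; the calibration is good to about 2 mm. A picture is of the moment at which its call begins: read the wrist's pose just before it. camera_model takes no time and is no camera call; for the wrist camera it gives the pose at the moment of the call.
- robot.job_done(): hands the job in, once; it reports no verdict.
The state is a dict: "clock": time; "joint_pos": joint angles; "joint_vel": joint speeds; "effort": joint torques, N m; "ee_pos": TCP position; "tcp_rot": TCP orientation; "wrist_force": force on the tool from outside, world axes, zero at the start; "moment": the same for the moment, N m; "width": finger opening in m.
Only numpy, scipy, OpenCV 4.12 (cv2) and the standard library are available. Lean on these libraries where they do the work, as an engineer would, in place of code of your own. Each camera call takes 0.05 s, during which the arm holds its last target. There are 200 camera calls.

TASK

Clamp the wooden tile press to the bench by turning the crank of the green screw clamp clockwise until its jaw is tight on the press's side board, and leave it tight. Then take the red ball of the hinged die plate, swing the plate up to its over-centre balance point, a little past upright, and finish while still gripping the ball and holding the plate there, so that the plate falls neither way while I brush out the mould with both hands. Do not lift the plate before the press is clamped, do not drop it or let it fall over backwards, do not shift the press, and leave the mug, jar and tub alone.

Things in the scene. Friction and masses are not known exactly. Their poses are not given: they have to be found in the camera images.
- clamp: green steel screw clamp, fixed to the bench. Origin on the bench straight below the vertical screw axis. A post 130 mm tall (34 x 30 mm) stands 90 mm to its -y side; an arm at 108 to 130 mm height (34 mm wide in x) runs from the post to the screw and ends in a 40 mm round boss at 104 to 134 mm height
- jaw: steel disc, 36 mm diameter, 12 mm thick, at the foot of the screw; origin at the centre of its underside. Slides down 12 mm per clockwise turn of the crank; starts 9 to 14 mm above the press's side board (top 20 mm above the bench). Once it meets the board the crank turns ever harder, some 13 N at the knob per rad; let go, it springs back to 0.2 rad past contact and stays tight there by friction
- crank (a joint): angle of the crank (rad), growing clockwise seen from above, which lowers the jaw: underside height = 0.034 - 0.00191 x angle (m). At 0 the arm points along the clamp's +x. Starts between 0 and 2.5; the jaw meets the board at about 7.3 (0.8 to 1.2 turns). Half a radian beyond contact is plenty. Turning takes about 3 N at the knob before contact
- crank_axis (a point): point on the screw axis at the height of the middle of the crank's knob (175 mm above the bench); the knob circles round it at 45 mm
- knob_grip (a point): middle of the crank's black upright knob, 22 mm diameter, 42 mm tall (154 to 196 mm above the bench), which spins freely on its pin, so it can be held from above in a gripper of constant yaw. The steel crank arm (16 mm wide, top at 153 mm) is right below it
- press: loose wooden tile press, 2.5 kg: a 130 x 130 mm mould box 50 mm tall, with a side board 20 mm thick and 90 mm wide that reaches to 190 mm from the origin along the press's -y, under the clamp's jaw. Origin: centre of the box's underside on the bench; z up. The die plate's hinge runs along its y, at its far (+x) edge
- leaf (a joint): angle of the hinged die plate (rad): 0 closed, flat on the box; 1.57 upright; 2.6 fallen over backwards. A 110 x 110 x 14 mm board with a heavy plaster die (80 x 80 x 25 mm) on its underside, 0.6 kg in all, nearly free hinge, no stay. Because of the die it balances at 1.74 rad (10 degrees past upright): short of that it falls shut, beyond that over backwards
- leaf_hinge (a point): middle of the plate's hinge line, 57 mm above the bench, at x = +60 mm of the press; the plate turns about the press's y axis, its ball edge rising and going to +x
- ball: red ball, 30 mm diameter, on a 10 mm thick stem (15 mm free) at the middle of the plate's free edge; origin at its centre, 145 mm from the hinge line; closed, it is 57 mm above the bench and 85 mm to the press's -x of its origin. It swivels freely on the stem about the hinge's direction, so the gripper may stay pointing down all the way (fingers on its +y and -y sides)
- mug: bystander: green mug, 76 mm diameter, 85 mm tall, origin at the centre of its foot
- jar: bystander: blue jar with white cap, 60 mm diameter, 75 mm tall, origin at the centre of its foot
- tub: bystander: white plastic tub with lid, 110 x 80 x 45 mm, origin at the centre of its underside
Not all that is in view belongs to the job. Of the things like the clamp, leave any that is pink or purple; of the rest the smaller one is meant.

How it is judged:
On the way, in this order (a step that is already met when the one before it is completed fails the run):
1. the clamp's jaw presses on the press (contact force between jaw and press above 8 N), for 0.3 s.
2. the plate is on its balance point, held by the ball (value of joint leaf between 1.67 and 1.81 rad and contact force between the fingers and ball above 1 N), for 0.2 s.
At the end, for the whole second after the job is handed in: The plate stands still within 0.07 rad (4 degrees) of its balance point of 1.74 rad with the fingers on its red ball (over 1 N), the jaw presses on the press with over 8 N, the press lies within 15 mm and the mug, jar and tub within 20 mm of where they were (all of step 2 and velocity of joint leaf between -0.08 and 0.08 rad/s and contact force between jaw and press above 8 N and distance of press from where it was at the start of the episode below 0.015 m and distance of each of mug, jar, tub from where it was at the start of the episode below 0.02 m); the arm keeps its last pose, push and grip.
It fails at once if the plate is lifted while the press is not clamped (value of joint leaf above 0.15 rad and contact force between jaw and press below 3 N).
It fails at once if the plate falls over backwards (value of joint leaf above 2.2 rad).
It fails at once if the plate is dropped (velocity of joint leaf below -3 rad/s or velocity of joint leaf above 5 rad/s).
It fails at once if the press is shifted (distance of press from where it was at the start of the episode above 0.02 m).
It fails at once if a bystander is disturbed (distance of any of mug, jar, tub from where it was at the start of the episode above 0.03 m).
It also fails if it takes over 58 s, if anything falls off the work surface, if the arm or the gripper's body presses on something with over 40 N, if the wrist force passes 120 N, or if a joint passes its speed limit or range.

## Working session

There is one attempt and no reset: what is moved stays moved. The work goes in short steps, Python scripts to look and compute and a tool call to move; the robot and the scene stay as the last step left them, time stands still between calls to the robot, and variables do not carry over. Pictures are saved under pics/ and viewed, about 8 in all and at most 12, crops included, and the job is handed in when it is done.

Besides the shell and the picture viewer there is one more tool, called by a JSON object that holds its "fn" and its "kwargs". play_rows: Moves the arm, as the interface text tells. Its arguments: {"type":"object","properties":{"rows":{"type":"array","items":{"type":"object","properties":{"travel":{"type":"array","items":{"type":"number"}},"turn":{"type":"array","items":{"type":"number"}}}}},"grip":{"type":"number"},"squeeze":{"type":"number"}},"required":["rows"]}

```bash
ls; mkdir -p pics; python3 - <<'E'
from station import robot
import cv2
for n in("scene","top"):
    cv2.imwrite(f"pics/{n}0.png",robot.read_camera(n)); m=robot.camera_model(n); print(n,m)
o=robot.get_obs();print(o)
E
```

```text
pics
scene {'fx': 401.94546708728325, 'fy': 401.94546708728325, 'cx': 321.33681705446804, 'cy': 205.85687289353223, 'distortion': array([-0.0067943,  0.       ,  0.       ,  0.       ,  0.       ]), 'pose': array([[ 0.84281195, -0.36077593,  0.39938546,  0.89448378],
       [ 0.53814476,  0.55350381, -0.63563649, -0.58073491],
       [ 0.00826097,  0.75064922,  0.6606493 ,  0.69225744],
       [ 0.        ,  0.        ,  0.        ,  1.        ]])}
top {'fx': 437.4351243533469, 'fy': 437.4351243533469, 'cx': 312.96887055552656, 'cy': 192.3766821099143, 'distortion': array([-0.12473285,  0.        ,  0.        ,  0.        ,  0.        ]), 'pose': array([[ 0.02472324,  0.99926331, -0.02935294,  0.50293859],
       [-0.99968092,  0.02486434,  0.00445164, -0.01555181],
       [ 0.0051782 ,  0.02923352,  0.9995592 ,  1.09724595],
       [ 0.        ,  0.        ,  0.        ,  1.        ]])}
{'clock': 0.1, 'joint_pos': array([-1.30707964e+00,  3.59430734e-01,  1.51135277e+00,  1.17474138e-05,
        1.27249462e+00, -1.15093648e-01]), 'joint_vel': array([-0.00013175,  0.00016501, -0.00392966,  0.00079349,  0.0010513 ,
        0.00191582]), 'effort': array([ 5.23518720e-04, -5.28654528e+01, -2.79350513e+01, -1.11432792e-04,
        5.02955401e-03, -3.26405211e-05]), 'ee_pos': array([ 0.22173611, -0.55689571,  0.25552807]), 'tcp_rot': array([-5.54269815e-04,  8.27590243e-01, -5.61332059e-01, -6.34837465e-04]), 'wrist_force': array([-1.00757411, -0.22774463, -0.23275109]), 'moment': array([-0.00189478,  0.03349857, -0.03070576]), 'width': 0.08558788678162303}
```

View pics/scene0.png

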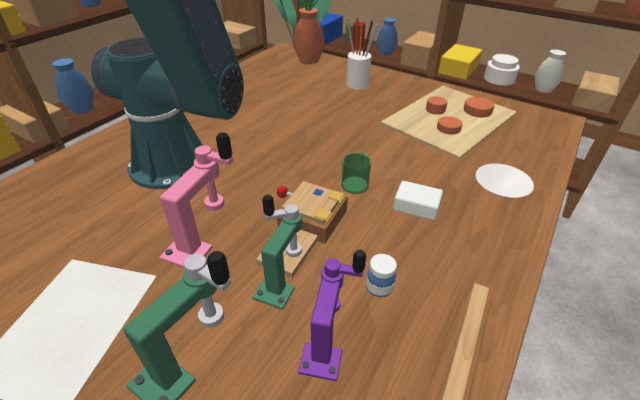

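View pics/top0.png

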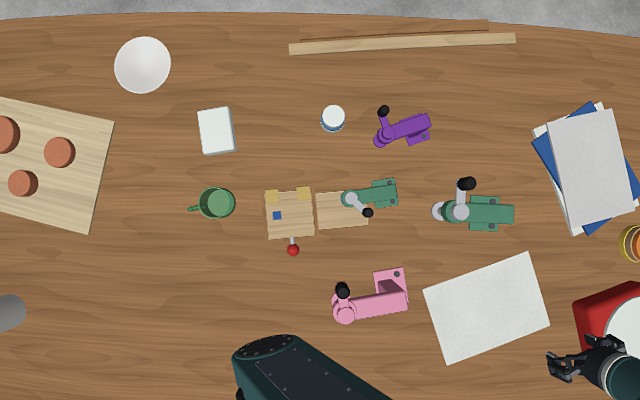

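The candidates in the top view are the pink clamp (345,300), the purple one (400,128), the big green one (470,207) and the small green one (372,195). I choose the small green: it stands at the press's side board, with its knob at about (368,212). The red ball is at (293,250) and the box at (290,213). I'll check this in a close crop.

```bash
python3 - <<'E'
import cv2
a=cv2.imread("pics/top0.png")[165:275,235:415]; cv2.imwrite("pics/c1.png",cv2.resize(a,None,fx=4.4,fy=4.4,interpolation=cv2.INTER_CUBIC))
a=cv2.imread("pics/scene0.png")[170:310,230:380]; cv2.imwrite("pics/c2.png",cv2.resize(a,None,fx=4.2,fy=4.2,interpolation=cv2.INTER_CUBIC))
E
```

```text
(no output)
```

View pics/c1.png

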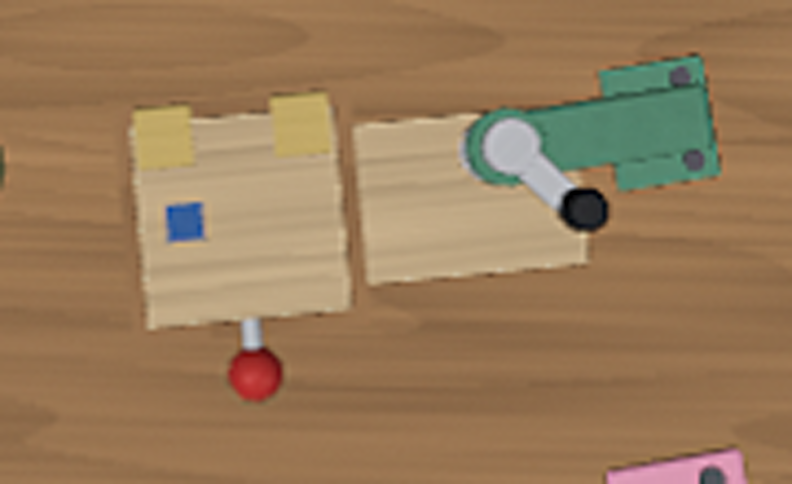

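View pics/c2.png

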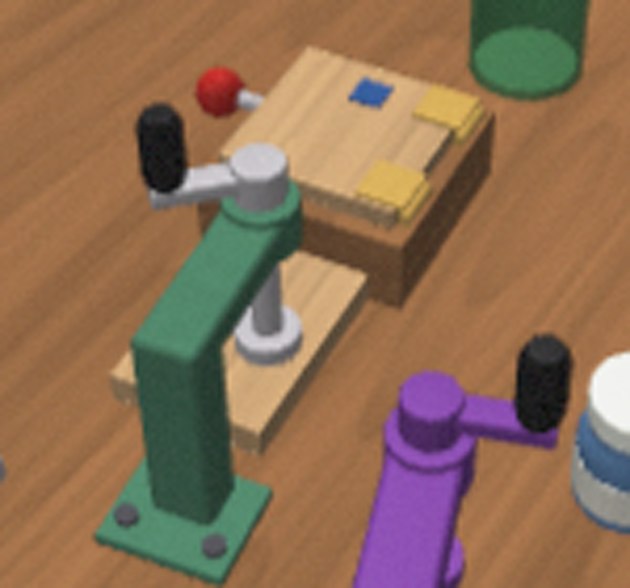

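Confirmed: it is the small green clamp, with its jaw over the side board. In the top crop the knob is at (584,208), the hub at (511,145) and the ball at (255,374). The hinge is on the far side, between the gold hinges at (163,125) and (300,125).

```bash
cat > h.py <<'E'
from station import robot
import numpy as np, cv2
def ray(n,uv,M=None):
    m=M or robot.camera_model(n); K=np.array([[m['fx'],0,m['cx']],[0,m['fy'],m['cy']],[0,0,1]])
    p=cv2.undistortPoints(np.array([[uv]],float),K,m['distortion'])[0,0]
    T=m['pose']; d=T[:3,:3]@[p[0],-p[1],-1]; return T[:3,3],d/np.linalg.norm(d)
def atz(n,uv,z,M=None):
    o,d=ray(n,uv,M); return (o+d*(z-o[2])/d[2])
def tri(rs):
    A=sum(np.eye(3)-np.outer(d,d) for o,d in rs); b=sum((np.eye(3)-np.outer(d,d))@o for o,d in rs)
    return np.linalg.solve(A,b)
t=lambda u,v:((u+.5)/4.4+235-.5,(v+.5)/4.4+165-.5)
s=lambda u,v:((u+.5)/4.2+230-.5,(v+.5)/4.2+170-.5)
E
python3 - <<'E'
from h import *
np.set_printoptions(precision=4,suppress=True)
p=lambda n,v:print(n,v)
p("knobtop t",atz('top',t(584,208),.196)); p("knobmid s",atz('scene',s(162,149),.175))
p("ball t",atz('top',t(255,374),.057)); p("ball s",atz('scene',s(220,92),.057)); p("ball tri",tri([ray('top',t(255,374)),ray('scene',s(220,92))]))
for z in(.153,.17):p("hub t",atz('top',t(511,145),z)); p("hub s",atz('scene',s(259,160),z))
P={k:atz('top',t(*v),.064) for k,v in dict(pl1=(148,326),pl2=(350,305),pl3=(335,110),pl4=(131,128)).items()}
p("plate",P)
for k in[(163,125),(300,125),(255,320)]:p(k,atz('top',t(*k),.064))
p("post",[atz('top',t(*k),.13) for k in[(703,88),(712,152)]])
E
```

```text
knobtop t [ 0.4919 -0.1328  0.196 ]
knobmid s [ 0.4938 -0.1377  0.175 ]
ball t [0.3963 0.0249 0.057 ]
ball s [0.3993 0.0225 0.057 ]
ball tri [0.3964 0.0253 0.0538]
hub t [ 0.5215 -0.1017  0.153 ]
hub s [ 0.5207 -0.0998  0.153 ]
hub t [ 0.5211 -0.1001  0.17  ]
hub s [ 0.5325 -0.115   0.17  ]
plate {'pl1': array([0.4213, 0.0827, 0.064 ]), 'pl2': array([ 0.4353, -0.0254,  0.064 ]), 'pl3': array([ 0.5397, -0.0147,  0.064 ]), 'pl4': array([0.5273, 0.0946, 0.064 ])}
(163, 125) [0.5293 0.0775 0.064 ]
(300, 125) [0.5312 0.0038 0.064 ]
(255, 320) [0.426  0.0253 0.064 ]
post [array([ 0.5531, -0.2006,  0.13  ]), array([ 0.5209, -0.2058,  0.13  ])]
```

{"fn": "play_rows", "kwargs": {"rows": [{"travel": [0, 0, -0.02], "turn": [0, 0, 5]}, {"travel": [0, 0, -0.02], "turn": [0, 0, 5]}, {"travel": [0, 0, 0], "turn": [0, 0, 5.2]}], "grip": -1}}

```text
clock: 0.35
ee_pos: [0.2224, -0.5591, 0.2996]
tcp_rot: [0.001, 0.745, -0.667, 0.002]
wrist_force: [0.0, -1.1, 0.4]
width: 0.0854
```

{"fn": "play_rows", "kwargs": {"rows": [{"travel": [-0.03, -0.0243, 0]}, {"travel": [-0.03, -0.0243, 0]}, {"travel": [-0.03, -0.0243, 0]}, {"travel": [-0.03, -0.0243, 0]}, {"travel": [-0.03, -0.0243, 0]}, {"travel": [-0.03, -0.0243, 0]}, {"travel": [-0.03, -0.0243, 0]}, {"travel": [-0.03, -0.0243, 0]}, {"travel": [-0.03, -0.0243, 0]}, {"travel": [-0.03, -0.0243, 0]}, {"travel": [-0.03, -0.0243, 0]}, {"travel": [-0.03, -0.0243, 0]}]}}

```text
invalid input
```

```bash
python3 - <<'E'
from h import *
np.set_printoptions(precision=4,suppress=True)
import pickle
m=robot.camera_model('wrist'); cv2.imwrite("pics/w1.png",robot.read_camera('wrist')); pickle.dump(m,open('w1.pkl','wb')); print(m)
o=robot.get_obs(); print(o['ee_pos'],o['tcp_rot'],o['wrist_force'],o['clock'])
E
```

```text
{'fx': 294.6842860849361, 'fy': 294.6842860849361, 'cx': 319.7810854477338, 'cy': 200.67377361125494, 'distortion': array([-0.0533,  0.    ,  0.    ,  0.    ,  0.    ]), 'pose': array([[ 0.1098,  0.9411,  0.3198,  0.3046],
       [-0.9939,  0.102 ,  0.0411, -0.5491],
       [ 0.0061, -0.3223,  0.9466,  0.4171],
       [ 0.    ,  0.    ,  0.    ,  1.    ]])}
[ 0.2222 -0.5585  0.2981] [ 0.0009  0.7428 -0.6695  0.0014] [-0.449   0.063   0.6547] 0.4
```

View pics/w1.png

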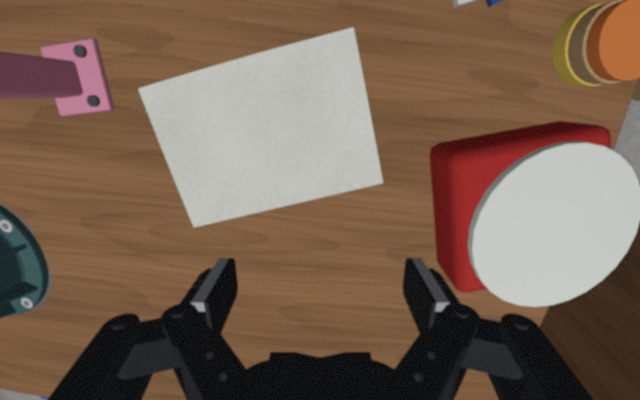

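The wrist picture shows only a paper sheet, the pink clamp's base at the left and the red box at the right, with nothing of the job in view, because the move was refused (every row needs "turn"). I'll repeat it.

{"fn": "play_rows", "kwargs": {"rows": [{"travel": [-0.03, -0.0243, 0], "turn": [0, 0, 0]}, {"travel": [-0.03, -0.0243, 0], "turn": [0, 0, 0]}, {"travel": [-0.03, -0.0243, 0], "turn": [0, 0, 0]}, {"travel": [-0.03, -0.0243, 0], "turn": [0, 0, 0]}, {"travel": [-0.03, -0.0243, 0], "turn": [0, 0, 0]}, {"travel": [-0.03, -0.0243, 0], "turn": [0, 0, 0]}, {"travel": [-0.03, -0.0243, 0], "turn": [0, 0, 0]}, {"travel": [-0.03, -0.0243, 0], "turn": [0, 0, 0]}, {"travel": [-0.03, -0.0243, 0], "turn": [0, 0, 0]}, {"travel": [-0.03, -0.0243, 0], "turn": [0, 0, 0]}, {"travel": [-0.03, -0.0243, 0], "turn": [0, 0, 0]}, {"travel": [0, 0, 0], "turn": [0, 0, 0]}]}}

```text
clock: 1.4
ee_pos: [0.4522, -0.1935, 0.2956]
tcp_rot: [-0.002, 0.748, -0.663, -0.001]
wrist_force: [-0.3, -0.1, 0.4]
width: 0.0854
```

```bash
python3 - <<'E'
from h import *
np.set_printoptions(precision=4,suppress=True)
import pickle
m=robot.camera_model('wrist'); cv2.imwrite("pics/w2.png",robot.read_camera('wrist')); pickle.dump(m,open('w2.pkl','wb'))
o=robot.get_obs(); print(o['ee_pos'],o['tcp_rot'],o['wrist_force'],o['clock'])
E
```

```text
[ 0.4509 -0.196   0.2956] [-0.0003  0.7485 -0.6631 -0.0009] [-0.2579  0.1181 -0.6945] 1.45
```

View pics/w2.png

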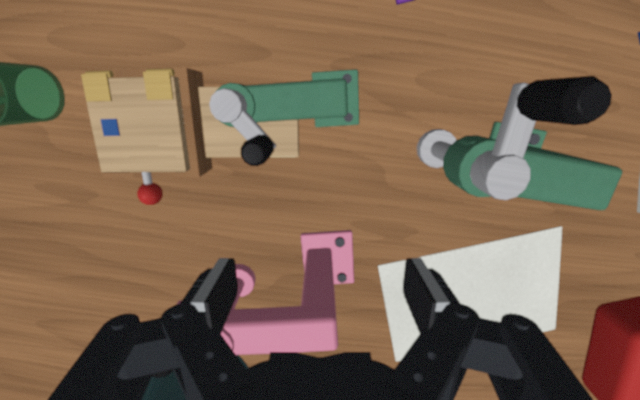

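The wrist view shows the knob at (258,148), the hub at (228,104) and the ball at (150,194). The pink clamp is below the gripper at (280,330). Combining these with the earlier rays:

```bash
python3 - <<'E'
from h import *
np.set_printoptions(precision=4,suppress=True)
import pickle
m=pickle.load(open('w2.pkl','rb'))
print("knob",[atz('wrist',(258,148),z,m) for z in(.175,.196)])
print("hub",[atz('wrist',(228,104),z,m) for z in(.153,.16,.17)])
print("ball",atz('wrist',(150,194),.057,m), tri([ray('top',t(255,374)),ray('scene',s(220,92)),ray('wrist',(150,194),m)]))
print("knob tri",tri([ray('top',t(584,208)),ray('scene',s(160,122)),ray('wrist',(258,148),m)]))
print("hub tri",tri([ray('top',t(511,145)),ray('scene',s(259,160)),ray('wrist',(228,104),m)]))
print("plate",[atz('wrist',k,.064,m) for k in[(101,171),(187,171),(182,78),(90,78)]])
for n,k in dict(pinkknob=(342,290),purpleknob=(384,111)).items():print(n,[atz('top',k,z) for z in(.2,.24)])
print("pinkarm scene knob",atz('scene',(222,140),.2))
E
```

```text
knob [array([ 0.4925, -0.1378,  0.175 ]), array([ 0.4962, -0.1418,  0.196 ])]
hub [array([ 0.523 , -0.1059,  0.153 ]), array([ 0.5233, -0.108 ,  0.16  ]), array([ 0.5237, -0.111 ,  0.17  ])]
ball [0.3964 0.0216 0.057 ] [0.3958 0.0249 0.0533]
knob tri [ 0.4929 -0.1365  0.1879]
hub tri [ 0.5223 -0.1032  0.1543]
plate [array([0.422 , 0.0794, 0.064 ]), array([ 0.4347, -0.0309,  0.064 ]), array([ 0.5416, -0.0265,  0.064 ]), array([0.5316, 0.0818, 0.064 ])]
pinkknob [array([ 0.3303, -0.0841,  0.2   ]), array([ 0.338, -0.081,  0.24 ])]
purpleknob [array([ 0.7023, -0.1631,  0.2   ]), array([ 0.6935, -0.1566,  0.24  ])]
pinkarm scene knob [ 0.2861 -0.0395  0.2   ]
```

{"fn": "play_rows", "kwargs": {"rows": [{"travel": [-0.0273, -0.0243, 0], "turn": [0, 0, 0]}, {"travel": [-0.0273, -0.0242, 0], "turn": [0, 0, 0]}, {"travel": [0, 0, 0.03], "turn": [0, 0, 0]}, {"travel": [0, 0, 0.03], "turn": [0, 0, 0]}, {"travel": [0, 0, 0.03], "turn": [0, 0, 0]}, {"travel": [0, 0, 0.021], "turn": [0, 0, 0]}, {"travel": [0, 0, 0], "turn": [0, 0, 0]}, {"travel": [0, 0, 0], "turn": [0, 0, 0]}]}}

```text
clock: 2.12
ee_pos: [0.4907, -0.14, 0.1843]
tcp_rot: [0.001, 0.746, -0.666, -0.002]
wrist_force: [-0.3, 0.4, 0.9]
width: 0.0852
```

```bash
python3 - <<'E'
from h import *
np.set_printoptions(precision=4,suppress=True)
cv2.imwrite("pics/w3.png",robot.read_camera('wrist'))
o=robot.get_obs(); print(o['ee_pos'],o['tcp_rot'],o['wrist_force'],o['clock'])
E
```

```text
[ 0.4919 -0.1404  0.1856] [ 0.0002  0.746  -0.6659 -0.0002] [0.038  0.3017 0.7437] 2.1667
```

View pics/w3.png

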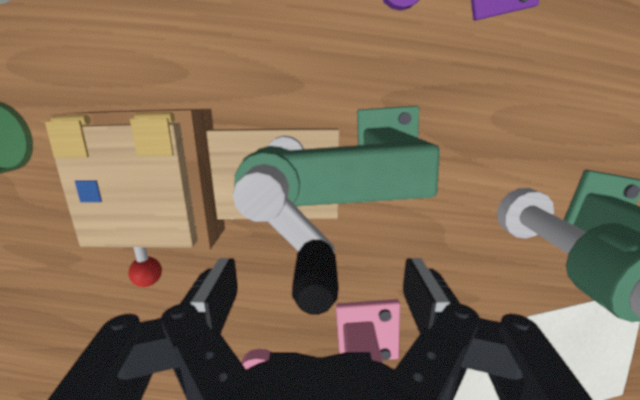

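The knob stands midway between the fingers, at (315,290). I'll close on it.

{"fn": "play_rows", "kwargs": {"rows": [{"travel": [0, 0, 0], "turn": [0, 0, 0]}, {"travel": [0, 0, 0], "turn": [0, 0, 0]}, {"travel": [0, 0, 0], "turn": [0, 0, 0]}, {"travel": [0, 0, 0], "turn": [0, 0, 0]}, {"travel": [0, 0, 0], "turn": [0, 0, 0]}, {"travel": [0, 0, 0], "turn": [0, 0, 0]}, {"travel": [0, 0, 0], "turn": [0, 0, 0]}, {"travel": [0, 0, 0], "turn": [0, 0, 0]}], "grip": 1, "squeeze": 50}}

```text
clock: 2.83
ee_pos: [0.4923, -0.1393, 0.1861]
tcp_rot: [-0.0, 0.746, -0.666, 0.0]
wrist_force: [-0.3, 1.1, 6.1]
width: 0.0208
```

```bash
cat > arc.py <<'E'
# list rows (tool dx,dy) along the circle about axis C, clockwise, from the current angle
from h import *
import sys,json
def arc(C,a0,total,n,q,r=.045,pos=None):
    from scipy.spatial.transform import Rotation as R
    Rm=R.from_quat([q[1],q[2],q[3],q[0]]).as_matrix()
    a=a0-np.linspace(0,total,n+1); P=np.c_[C[0]+r*np.cos(a),C[1]+r*np.sin(a)]
    if pos is not None: P[0]=pos[:2]
    return [[round(float(v),4) for v in (Rm.T@np.r_[d,0])[:2]] for d in np.diff(P,axis=0)]
if __name__=="__main__":
    o=robot.get_obs(); p=o['ee_pos'];C=np.array(eval(sys.argv[1])); d=p[:2]-C; a0=np.arctan2(d[1],d[0])
    print(p,o['wrist_force'],o['width'],'r',np.hypot(*d),'ang deg',np.degrees(a0))
    print(arc(C,a0,float(sys.argv[2]),int(sys.argv[3]),o['tcp_rot']))
E
python3 arc.py "(.522,-.1025)" 1.0 8
```

```text
[ 0.49234996 -0.13926522  0.1860919 ] [-0.33091825  1.14392168  6.06053629] 0.020833875349281168 r 0.04723141618687913 ang deg -128.8851272321426
[[-0.0042, 0.0037], [-0.0047, 0.0031], [-0.005, 0.0025], [-0.0053, 0.0019], [-0.0055, 0.0012], [-0.0056, 0.0005], [-0.0056, -0.0002], [-0.0056, -0.0009]]
```

{"fn": "play_rows", "kwargs": {"rows": [{"travel": [-0.0042, 0.0037, 0], "turn": [0, 0, 0]}, {"travel": [-0.0047, 0.0031, 0], "turn": [0, 0, 0]}, {"travel": [-0.005, 0.0025, 0], "turn": [0, 0, 0]}, {"travel": [-0.0053, 0.0019, 0], "turn": [0, 0, 0]}, {"travel": [-0.0055, 0.0012, 0], "turn": [0, 0, 0]}, {"travel": [-0.0056, 0.0005, 0], "turn": [0, 0, 0]}, {"travel": [-0.0056, -0.0002, 0], "turn": [0, 0, 0]}, {"travel": [-0.0056, -0.0009, 0], "turn": [0, 0, 0]}, {"travel": [0, 0, 0], "turn": [0, 0, 0]}]}}

```text
clock: 3.58
ee_pos: [0.4761, -0.0989, 0.186]
tcp_rot: [-0.0, 0.746, -0.666, 0.001]
wrist_force: [2.1, 0.3, 7.0]
width: 0.0204
```

```bash
python3 arc.py "(.522,-.105)" 1.2 8
```

```text
[ 0.47610385 -0.0988874   0.18602316] [2.12496543 0.2902799  6.97125358] 0.020439943206576647 r 0.04630140800204866 ang deg 172.41379785312225
[[-0.0064, -0.0021], [-0.006, -0.0031], [-0.0055, -0.0039], [-0.0048, -0.0047], [-0.0041, -0.0054], [-0.0032, -0.0059], [-0.0023, -0.0063], [-0.0013, -0.0066]]
```

```bash
python3 arc.py "(.5208,-.1044)" 2.0 12
```

```text
[ 0.47610385 -0.0988874   0.18602316] [2.12496543 0.2902799  6.97125358] 0.020439943206576647 r 0.04503481432169274 ang deg 172.9689261096535
[[-0.0071, -0.0024], [-0.0066, -0.0035], [-0.0059, -0.0046], [-0.0051, -0.0055], [-0.0041, -0.0062], [-0.003, -0.0068], [-0.0019, -0.0073], [-0.0006, -0.0075], [0.0006, -0.0075], [0.0018, -0.0073], [0.003, -0.0069], [0.0041, -0.0063]]
```

{"fn": "play_rows", "kwargs": {"rows": [{"travel": [-0.0071, -0.0024, 0], "turn": [0, 0, 0]}, {"travel": [-0.0066, -0.0035, 0], "turn": [0, 0, 0]}, {"travel": [-0.0059, -0.0046, 0], "turn": [0, 0, 0]}, {"travel": [-0.0051, -0.0055, 0], "turn": [0, 0, 0]}, {"travel": [-0.0041, -0.0062, 0], "turn": [0, 0, 0]}, {"travel": [-0.003, -0.0068, 0], "turn": [0, 0, 0]}, {"travel": [-0.0019, -0.0073, 0], "turn": [0, 0, 0]}, {"travel": [-0.0006, -0.0075, 0], "turn": [0, 0, 0]}, {"travel": [0.0006, -0.0075, 0], "turn": [0, 0, 0]}, {"travel": [0.0018, -0.0073, 0], "turn": [0, 0, 0]}, {"travel": [0.003, -0.0069, 0], "turn": [0, 0, 0]}, {"travel": [0.0041, -0.0063, 0], "turn": [0, 0, 0]}]}}

```text
clock: 4.58
ee_pos: [0.5433, -0.0652, 0.186]
tcp_rot: [-0.0, 0.746, -0.666, -0.001]
wrist_force: [-3.2, 2.5, 11.7]
width: 0.0203
```

```bash
python3 arc.py "(.5208,-.1044)" 1.8 12
```

```text
[ 0.54328698 -0.065222    0.18598143] [-3.17184812  2.53465964 11.72534752] 0.020261053942391284 r 0.04517278085759607 ang deg 60.145490343441985
[[0.0044, -0.0051], [0.0051, -0.0044], [0.0057, -0.0036], [0.0062, -0.0027], [0.0065, -0.0017], [0.0067, -0.0007], [0.0067, 0.0003], [0.0066, 0.0013], [0.0064, 0.0022], [0.006, 0.0032], [0.0054, 0.004], [0.0048, 0.0048]]
```

{"fn": "play_rows", "kwargs": {"rows": [{"travel": [0.0044, -0.0051, 0], "turn": [0, 0, 0]}, {"travel": [0.0051, -0.0044, 0], "turn": [0, 0, 0]}, {"travel": [0.0057, -0.0036, 0], "turn": [0, 0, 0]}, {"travel": [0.0062, -0.0027, 0], "turn": [0, 0, 0]}, {"travel": [0.0065, -0.0017, 0], "turn": [0, 0, 0]}, {"travel": [0.0067, -0.0007, 0], "turn": [0, 0, 0]}, {"travel": [0.0067, 0.0003, 0], "turn": [0, 0, 0]}, {"travel": [0.0066, 0.0013, 0], "turn": [0, 0, 0]}, {"travel": [0.0064, 0.0022, 0], "turn": [0, 0, 0]}, {"travel": [0.006, 0.0032, 0], "turn": [0, 0, 0]}, {"travel": [0.0054, 0.004, 0], "turn": [0, 0, 0]}, {"travel": [0.0048, 0.0048, 0], "turn": [0, 0, 0]}]}}

```text
clock: 5.58
ee_pos: [0.5542, -0.1351, 0.186]
tcp_rot: [-0.001, 0.746, -0.666, -0.001]
wrist_force: [0.0, 4.9, 9.7]
width: 0.0204
```

```bash
python3 arc.py "(.5208,-.1044)" 0.8 8
```

```text
[ 0.55416971 -0.13508803  0.18596443] [0.03805755 4.93550971 9.65068833] 0.020397929032506236 r 0.045335334798957835 ang deg -42.60279775864688
[[0.0028, 0.0035], [0.0024, 0.0038], [0.002, 0.004], [0.0016, 0.0042], [0.0012, 0.0043], [0.0007, 0.0044], [0.0003, 0.0045], [-0.0002, 0.0045]]
```

{"fn": "play_rows", "kwargs": {"rows": [{"travel": [0.0028, 0.0035, 0], "turn": [0, 0, 0]}, {"travel": [0.0024, 0.0038, 0], "turn": [0, 0, 0]}, {"travel": [0.002, 0.004, 0], "turn": [0, 0, 0]}, {"travel": [0.0016, 0.0042, 0], "turn": [0, 0, 0]}, {"travel": [0.0012, 0.0043, 0], "turn": [0, 0, 0]}, {"travel": [0.0007, 0.0044, 0], "turn": [0, 0, 0]}, {"travel": [0.0003, 0.0045, 0], "turn": [0, 0, 0]}, {"travel": [-0.0002, 0.0045, 0], "turn": [0, 0, 0]}, {"travel": [0, 0, 0], "turn": [0, 0, 0]}, {"travel": [0, 0, 0], "turn": [0, 0, 0]}]}}

```text
clock: 6.42
ee_pos: [0.5248, -0.1494, 0.1861]
tcp_rot: [-0.002, 0.746, -0.666, 0.001]
wrist_force: [7.3, 4.5, 4.4]
width: 0.02
```

```bash
python3 arc.py "(.5208,-.1044)" 0.3 4
```

```text
[ 0.52478348 -0.14940114  0.18610013] [7.29043592 4.53797429 4.41578606] 0.01999964202362126 r 0.045177101882831215 ang deg -84.94139075024596
[[-0.0002, 0.0034], [-0.0005, 0.0033], [-0.0007, 0.0033], [-0.001, 0.0032]]
```

{"fn": "play_rows", "kwargs": {"rows": [{"travel": [-0.0002, 0.0034, 0], "turn": [0, 0, 0]}, {"travel": [-0.0005, 0.0033, 0], "turn": [0, 0, 0]}, {"travel": [-0.0007, 0.0033, 0], "turn": [0, 0, 0]}, {"travel": [-0.001, 0.0032, 0], "turn": [0, 0, 0]}, {"travel": [0, 0, 0], "turn": [0, 0, 0]}, {"travel": [0, 0, 0], "turn": [0, 0, 0]}, {"travel": [0, 0, 0], "turn": [0, 0, 0]}, {"travel": [0, 0, 0], "turn": [0, 0, 0]}]}}

```text
clock: 7.08
ee_pos: [0.5134, -0.149, 0.1862]
tcp_rot: [-0.003, 0.746, -0.666, 0.003]
wrist_force: [12.1, 3.9, -1.2]
width: 0.0204
```

```bash
python3 arc.py "(.5208,-.1044)" -0.3 4
```

```text
[ 0.51339465 -0.14903652  0.18620668] [12.06470843  3.91595959 -1.24962019] 0.020388097781689783 r 0.045246638501296836 ang deg -99.41977214964005
[[0.0008, -0.0033], [0.0006, -0.0033], [0.0003, -0.0034], [0.0, -0.0034]]
```

The force rises steadily with the angle, so the jaw is tight. I'll ease back slightly, open and lift off.

{"fn": "play_rows", "kwargs": {"rows": [{"travel": [0.0008, -0.0033, 0], "turn": [0, 0, 0]}, {"travel": [0.0006, -0.0033, 0], "turn": [0, 0, 0]}, {"travel": [0.0003, -0.0034, 0], "turn": [0, 0, 0]}, {"travel": [0, 0, 0], "turn": [0, 0, 0]}]}}

```text
clock: 7.42
ee_pos: [0.5223, -0.1495, 0.1861]
tcp_rot: [-0.002, 0.746, -0.666, 0.002]
wrist_force: [8.4, 3.6, 3.5]
width: 0.0204
```

{"fn": "play_rows", "kwargs": {"rows": [{"travel": [0, 0, 0], "turn": [0, 0, 0]}, {"travel": [0, 0, 0], "turn": [0, 0, 0]}, {"travel": [0, 0, 0], "turn": [0, 0, 0]}, {"travel": [0, 0, -0.01], "turn": [0, 0, 0]}, {"travel": [0, 0, -0.03], "turn": [0, 0, 0]}, {"travel": [0, 0, -0.03], "turn": [0, 0, 0]}, {"travel": [0, 0, -0.02], "turn": [0, 0, 0]}, {"travel": [0, 0, 0], "turn": [0, 0, 0]}], "grip": 0.2}}

```text
clock: 8.08
ee_pos: [0.5216, -0.1518, 0.2805]
tcp_rot: [-0.001, 0.746, -0.666, 0.004]
wrist_force: [0.0, -0.1, -0.4]
width: 0.0339
```

```bash
python3 - <<'E'
from h import *
np.set_printoptions(precision=4,suppress=True)
import pickle
m=robot.camera_model('wrist'); a=robot.read_camera('wrist'); cv2.imwrite("pics/w4.png",a); pickle.dump(m,open('w4.pkl','wb'))
b=robot.read_camera('scene')[170:310,200:380]; cv2.imwrite("pics/w4b.png",np.vstack([cv2.resize(a,(576,360)),cv2.resize(b,(300,233)) @ np.eye(3) if 0 else cv2.copyMakeBorder(cv2.resize(b,(300,233),interpolation=cv2.INTER_CUBIC),0,0,0,276,cv2.BORDER_CONSTANT)]))
o=robot.get_obs(); print(o['ee_pos'],o['tcp_rot'],o['wrist_force'],o['clock'],o['width'])
E
```

```text
[ 0.5196 -0.1509  0.2764] [-0.0003  0.746  -0.6659  0.0008] [-0.7294 -0.3825  0.157 ] 8.1833 0.03453544560685101
```

View pics/w4b.png

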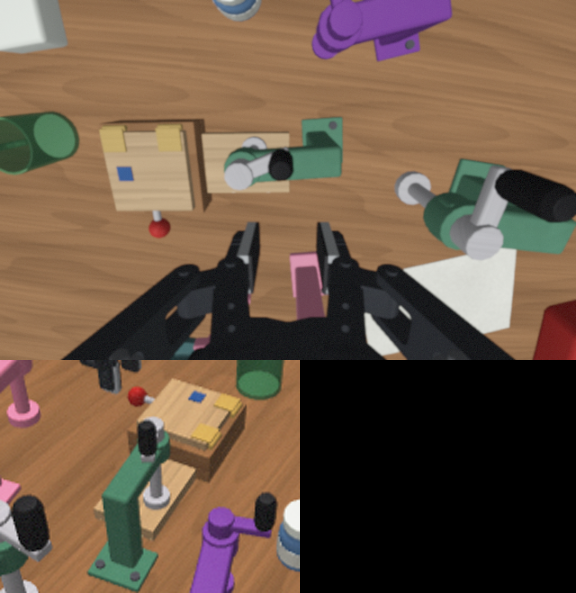

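The jaw sits on the board, and the crank has sprung back only slightly, with its knob at (281,163) in this view. The ball is at (159,228) in this view. Next I'll compute the crank angle and the ball position.

```bash
python3 - <<'E'
from h import *
np.set_printoptions(precision=4,suppress=True)
import pickle
m=pickle.load(open('w4.pkl','rb')); f=lambda u,v:(u/.9,v/.9)
k=atz('wrist',f(282,164),.193,m); h=np.array([.5208,-.1044,0]); print("knob",k,np.degrees(np.arctan2(*(k-h)[1::-1])))
print("ball",atz('wrist',f(159,228),.057,m))
print("plate",[atz('wrist',f(*c),.064,m) for c in[(117,210),(192,209),(186,131),(108,132)]])
print("hubcheck",atz('wrist',f(238,175),.16,m))
E
```

```text
knob [ 0.5485 -0.1443  0.193 ] -55.2236508667704
ball [0.3964 0.0225 0.057 ]
plate [array([0.422 , 0.0784, 0.064 ]), array([ 0.4362, -0.0288,  0.064 ]), array([ 0.5435, -0.021 ,  0.064 ]), array([0.5318, 0.0805, 0.064 ])]
hubcheck [ 0.5245 -0.1047  0.16  ]
```

{"fn": "play_rows", "kwargs": {"rows": [{"travel": [-0.0312, 0.0171, 0], "turn": [0, 0, 0]}, {"travel": [-0.0312, 0.0171, 0], "turn": [0, 0, 0]}, {"travel": [-0.0312, 0.0171, 0], "turn": [0, 0, 0]}, {"travel": [-0.0312, 0.0171, 0], "turn": [0, 0, 0]}, {"travel": [-0.0312, 0.0171, 0], "turn": [0, 0, 0]}, {"travel": [-0.0312, 0.0171, 0], "turn": [0, 0, 0]}, {"travel": [0, 0, 0.035], "turn": [0, 0, 0]}, {"travel": [0, 0, 0.035], "turn": [0, 0, 0]}, {"travel": [0, 0, 0.035], "turn": [0, 0, 0]}, {"travel": [0, 0, 0.03], "turn": [0, 0, 0]}, {"travel": [0, 0, 0], "turn": [0, 0, 0]}, {"travel": [0, 0, 0], "turn": [0, 0, 0]}], "grip": -0.5}}

```text
clock: 9.18
ee_pos: [0.3939, 0.0238, 0.1389]
tcp_rot: [0.002, 0.746, -0.666, -0.003]
wrist_force: [0.4, -0.0, -0.5]
width: 0.0639
```

```bash
python3 - <<'E'
from h import *
np.set_printoptions(precision=4,suppress=True)
import pickle
m=robot.camera_model('wrist'); a=robot.read_camera('wrist'); cv2.imwrite("pics/w5.png",a); pickle.dump(m,open('w5.pkl','wb'))
o=robot.get_obs(); print(o['ee_pos'],o['tcp_rot'],o['wrist_force'],o['clock'],o['width'])
E
```

```text
[0.3957 0.0236 0.1403] [ 0.0007  0.746  -0.6659 -0.0011] [-0.1735  1.1729  0.1706] 9.2333 0.06397397002472274
```

View pics/w5.png

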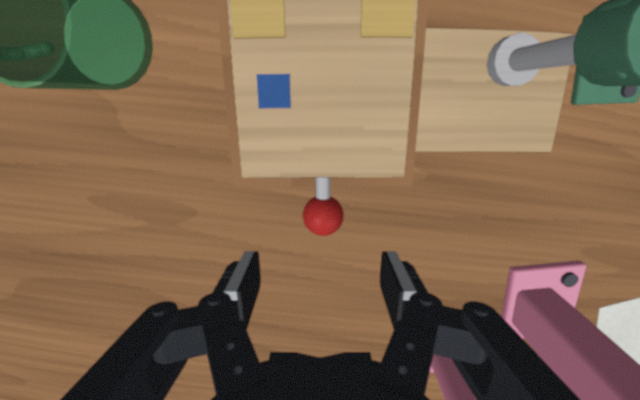

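The ball at (323,216) is centred between the fingers, and the plate edge is square to the tool. One numeric check before descending.

```bash
python3 - <<'E'
from h import *
import pickle
m=pickle.load(open('w5.pkl','rb'))
print(atz('wrist',(323,216),.057,m),[atz('wrist',c,.064,m) for c in[(243,178),(408,178)]])
E
```

```text
[0.39670418 0.02200173 0.057     ] [array([0.42077318, 0.07919957, 0.064     ]), array([ 0.43347565, -0.03132462,  0.064     ])]
```

{"fn": "play_rows", "kwargs": {"rows": [{"travel": [0, 0, 0.026], "turn": [0, 0, 0]}, {"travel": [0, 0, 0.026], "turn": [0, 0, 0]}, {"travel": [0, 0, 0.025], "turn": [0, 0, 0]}, {"travel": [0, 0, 0], "turn": [0, 0, 0]}, {"travel": [0, 0, 0], "turn": [0, 0, 0]}, {"travel": [0, 0, 0], "turn": [0, 0, 0]}]}}

```text
clock: 9.73
ee_pos: [0.3977, 0.0234, 0.0649]
tcp_rot: [-0.001, 0.746, -0.666, 0.001]
wrist_force: [0.5, 0.0, 0.7]
width: 0.0639
```

{"fn": "play_rows", "kwargs": {"rows": [{"travel": [0, 0, 0.002], "turn": [0, 0, 0]}, {"travel": [0, 0, 0], "turn": [0, 0, 0]}, {"travel": [0, 0, 0], "turn": [0, 0, 0]}, {"travel": [0, 0, 0], "turn": [0, 0, 0]}, {"travel": [0, 0, 0], "turn": [0, 0, 0]}, {"travel": [0, 0, 0], "turn": [0, 0, 0]}, {"travel": [0, 0, 0], "turn": [0, 0, 0]}, {"travel": [0, 0, 0], "turn": [0, 0, 0]}], "grip": 1, "squeeze": 50}}

```text
clock: 10.4
ee_pos: [0.3975, 0.0224, 0.0626]
tcp_rot: [-0.0, 0.747, -0.665, 0.002]
wrist_force: [-2.0, -7.6, 11.3]
width: 0.0274
```

```bash
python3 - <<'E'
from h import *
from scipy.spatial.transform import Rotation as R
np.set_printoptions(precision=4,suppress=True)
o=robot.get_obs(); print(o['ee_pos'],o['tcp_rot'],o['wrist_force'],o['clock'],o['width'])
E
```

```text
[0.3975 0.0224 0.0626] [-0.0001  0.7465 -0.6653  0.0016] [-1.9968 -7.6009 11.2802] 10.4 0.027357314184849556
```

```bash
python3 -c "
import numpy as np
def g(a,b,n):
    t=np.linspace(a,b,n+1); print([[0,round(-.145*(np.cos(u)-np.cos(v)),4),round(-.145*(np.sin(v)-np.sin(u)),4)] for u,v in zip(t,t[1:])])
g(0,.7,10);g(.7,1.4,10);g(1.4,1.74,6)"
```

```text
[[0, np.float64(-0.0004), np.float64(-0.0101)], [0, np.float64(-0.0011), np.float64(-0.0101)], [0, np.float64(-0.0018), np.float64(-0.01)], [0, np.float64(-0.0025), np.float64(-0.0098)], [0, np.float64(-0.0031), np.float64(-0.0096)], [0, np.float64(-0.0038), np.float64(-0.0094)], [0, np.float64(-0.0045), np.float64(-0.0091)], [0, np.float64(-0.0051), np.float64(-0.0088)], [0, np.float64(-0.0057), np.float64(-0.0084)], [0, np.float64(-0.0063), np.float64(-0.008)]]
[[0, np.float64(-0.0068), np.float64(-0.0075)], [0, np.float64(-0.0073), np.float64(-0.007)], [0, np.float64(-0.0078), np.float64(-0.0065)], [0, np.float64(-0.0082), np.float64(-0.0059)], [0, np.float64(-0.0086), np.float64(-0.0054)], [0, np.float64(-0.009), np.float64(-0.0047)], [0, np.float64(-0.0093), np.float64(-0.0041)], [0, np.float64(-0.0095), np.float64(-0.0034)], [0, np.float64(-0.0098), np.float64(-0.0028)], [0, np.float64(-0.0099), np.float64(-0.0021)]]
[[0, np.float64(-0.0081), np.float64(-0.0012)], [0, np.float64(-0.0082), np.float64(-0.0007)], [0, np.float64(-0.0082), np.float64(-0.0002)], [0, np.float64(-0.0082), np.float64(0.0002)], [0, np.float64(-0.0082), np.float64(0.0007)], [0, np.float64(-0.0081), np.float64(0.0012)]]
```

{"fn": "play_rows", "kwargs": {"rows": [{"travel": [0.001, -0.0004, -0.0101], "turn": [0, 0, 0]}, {"travel": [0, -0.0011, -0.0101], "turn": [0, 0, 0]}, {"travel": [0, -0.0018, -0.01], "turn": [0, 0, 0]}, {"travel": [0, -0.0025, -0.0098], "turn": [0, 0, 0]}, {"travel": [0, -0.0031, -0.0096], "turn": [0, 0, 0]}, {"travel": [0, -0.0038, -0.0094], "turn": [0, 0, 0]}, {"travel": [0, -0.0045, -0.0091], "turn": [0, 0, 0]}, {"travel": [0, -0.0051, -0.0088], "turn": [0, 0, 0]}, {"travel": [0, -0.0057, -0.0084], "turn": [0, 0, 0]}, {"travel": [0, -0.0063, -0.008], "turn": [0, 0, 0]}, {"travel": [0, 0, 0], "turn": [0, 0, 0]}, {"travel": [0, 0, 0], "turn": [0, 0, 0]}]}}

```text
clock: 11.4
ee_pos: [0.4302, 0.0262, 0.1549]
tcp_rot: [0.0, 0.746, -0.666, 0.0]
wrist_force: [-1.2, -3.1, -2.6]
width: 0.0276
```

{"fn": "play_rows", "kwargs": {"rows": [{"travel": [0, -0.0068, -0.0075], "turn": [0, 0, 0]}, {"travel": [0, -0.0073, -0.007], "turn": [0, 0, 0]}, {"travel": [0, -0.0078, -0.0065], "turn": [0, 0, 0]}, {"travel": [0, -0.0082, -0.0059], "turn": [0, 0, 0]}, {"travel": [0, -0.0086, -0.0054], "turn": [0, 0, 0]}, {"travel": [0, -0.009, -0.0047], "turn": [0, 0, 0]}, {"travel": [0, -0.0093, -0.0041], "turn": [0, 0, 0]}, {"travel": [0, -0.0095, -0.0034], "turn": [0, 0, 0]}, {"travel": [0, -0.0098, -0.0028], "turn": [0, 0, 0]}, {"travel": [0, -0.0099, -0.0021], "turn": [0, 0, 0]}, {"travel": [0, 0, 0], "turn": [0, 0, 0]}, {"travel": [0, 0, 0], "turn": [0, 0, 0]}]}}

```text
clock: 12.4
ee_pos: [0.5182, 0.0366, 0.2058]
tcp_rot: [-0.001, 0.746, -0.666, 0.001]
wrist_force: [-2.9, 0.0, 11.0]
width: 0.0275
```

{"fn": "play_rows", "kwargs": {"rows": [{"travel": [0, -0.0081, -0.0012], "turn": [0, 0, 0]}, {"travel": [0, -0.0082, -0.0007], "turn": [0, 0, 0]}, {"travel": [0, -0.0082, -0.0002], "turn": [0, 0, 0]}, {"travel": [0, -0.0082, 0.0002], "turn": [0, 0, 0]}, {"travel": [0, -0.0082, 0.0007], "turn": [0, 0, 0]}, {"travel": [0, -0.0081, 0.0012], "turn": [0, 0, 0]}, {"travel": [0, 0, 0], "turn": [0, 0, 0]}, {"travel": [0, 0, 0], "turn": [0, 0, 0]}, {"travel": [0, 0, 0], "turn": [0, 0, 0]}, {"travel": [0, 0, 0], "turn": [0, 0, 0]}, {"travel": [0, 0, 0], "turn": [0, 0, 0]}, {"travel": [0, 0, 0], "turn": [0, 0, 0]}]}}

```text
clock: 13.4
ee_pos: [0.5666, 0.0423, 0.2056]
tcp_rot: [-0.002, 0.746, -0.666, 0.001]
wrist_force: [0.9, 0.9, 7.7]
width: 0.0277
```

```bash
python3 - <<'E'
from h import *
np.set_printoptions(precision=4,suppress=True)
import pickle
a=robot.read_camera('scene'); cv2.imwrite("pics/s9.png",cv2.resize(a[90:310,200:450],None,fx=2.6,fy=2.6,interpolation=cv2.INTER_CUBIC))
o=robot.get_obs(); print(o['ee_pos'],o['wrist_force'],o['moment'],o['clock'],o['width'])
d=(o['ee_pos']-[.3975,.0224,.0626]); print(d[:2]@[.9936,.1132],d[2])
E
```

```text
[0.5665 0.0423 0.2055] [1.1743 0.0548 5.8289] [ 0.0391 -0.1959 -0.0101] 13.45 0.02723605515342538
0.17020414716664267 0.1429424593796053
```

View pics/s9.png

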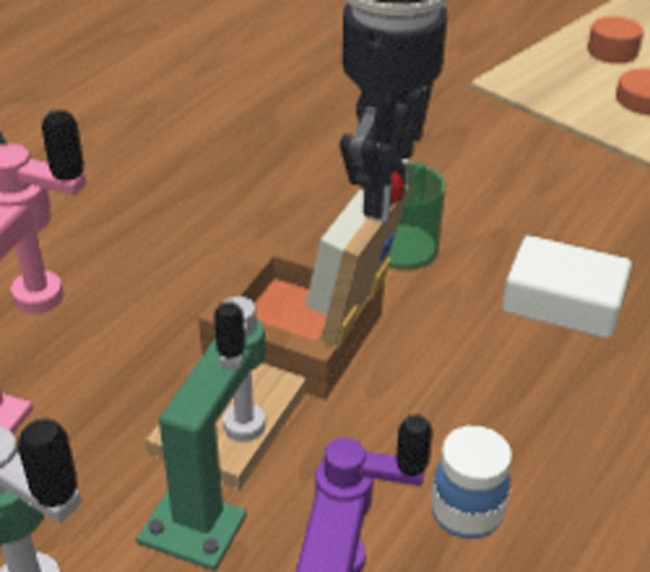

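The plate stands just past upright with the ball in the fingers at (395,188), and the jaw is down on the board at (243,420). The mug, tub and jar look untouched. TCP displacement since the closed grip is 170.2 mm forward and 142.9 mm up, which gives a leaf angle of about 1.745 rad. The sideways force is about 1 N, as expected at balance. I'm handing it in.

```bash
python3 -c "
from station import robot
print(robot.job_done()); o=robot.get_obs(); print(o['clock'],o['ee_pos'],o['width'])"
```

```text
the job is handed in; nothing more can be done
None
the job is handed in; nothing more can be done
```

The press is clamped with the small green clamp, the plate is at its balance point with the ball still gripped, and the job is handed in at about 13.5 s on the clock. The hand-in gave no verdict.

- **Clamp:** I turned the crank clockwise past contact until the force at the knob had climbed from 7 N to 12 N. I then eased back slightly and let go. The picture shows the jaw down on the board. After release I read the crank at about 7.4–7.5 rad, which is imprecise and slightly under the 7.5 expected for contact plus 0.2 rad. I could not measure the jaw force directly.
- **Plate:** The TCP moved 170.2 mm forward and 142.9 mm up from the closed grip, which puts the leaf at about 1.745 rad against the 1.74 target. The sideways force was about 1 N. A vertical force of 6–8 N remained on the tool, probably from about 1 mm of radial misfit.
- **Press, mug, jar and tub:** They look undisturbed in the last picture. I did not measure them again at the end.

The first long move was refused because its rows lacked "turn". It was repeated, with no effect on the scene.

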